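# Reverse the ratchet and run the terminal press down

### The job

The ratchet on the bench terminal press is set to raise the ram: flip its small direction lever fully over to the other side, so that it drives downwards. Then swing the ratchet handle back and forth to run the ram down until it bears firmly on the copper flag terminal in the press, feeling for the moment the handle comes up firm and stopping there, because leaning on it harder cracks the nylon block underneath. Let go of the press when it is tight, and leave the loose parts on the bench where they lie.

Things in the scene. Friction and masses are not known exactly. Their poses are not given: they have to be found in the camera images.
- press: Grey cast iron C-frame press bolted to the bench, base 190 x 130 mm, all but its ratchet lower than 171 mm; origin on the screw axis at bench level, +x towards its column. A steel ratchet head of 74 mm diameter on top carries the handle and the direction lever. Driving the screw freely takes 6 to 7 N at the knob, clicking back 1 to 4 N. The screw holds by friction when the handle is let go.
- screw_axis (a point): Centre of the ratchet head's top, 178 mm above the bench, on the upright axis about which the handle turns. The point turns with the handle: its own -y axis points outwards along the handle.
- knob_center (a point): Centre of the grey upright knob at the handle's end, 145 mm from the screw axis: a cylinder of 22 mm diameter, standing 176 to 220 mm above the bench on an 18 mm wide steel bar (top at 176 mm). All is free above and around it. Push it along its circle, straddled or held by the fingers.
- handle (a joint): Swing of the handle, rad, anticlockwise from above positive; 0 points along the press's own -y. Hard stops at -0.65 and +0.65. With the lever set to lower (joint pawl positive) clockwise strokes, towards the robot, drive the screw and anticlockwise strokes click back; set to raise, the reverse. 20 teeth: up to 0.35 rad is lost at each change of direction.
- pawl_fin (a point): Centre of the direction lever's upright thumb fin, almost over the screw axis: 8 mm thick across its swing, 14 mm wide along the handle, 182 to 214 mm above the bench. The dark steel lever under it (10 mm wide, top 185 mm above the bench) turns on a pin on the handle, 45 mm from the screw axis and 37 mm from the fin.
- pawl (a joint): Angle of the direction lever, rad, -0.42 (raises the ram, as found) to +0.42 (lowers it), hard stops at both; it stays where left. From - to + the fin travels 30 mm across the handle, away from the robot: 90 degrees anticlockwise, from above, of the way the handle points. Takes 3 to 5 N at the fin.
- ram: Steel ram, round foot of 32 mm; origin at its lower face, 68 mm up as found; sinks 3.2 mm per rad of driving stroke. It meets the copper flag terminal (on a nylon block; height varies, not given) after 6 to 11 mm. Then the push at the knob climbs 2.2 N per 100 N of ram force, to 420 N within 0.5 rad: 11 to 13 N at the knob is firm, 9 N slack, over 16 N (420 N) cracks the nylon.
- cap: Loose black battery cap, 38 mm diameter, 18 mm tall, on the bench; origin at its underside. Leave alone.
- spacer: Loose white nylon spacer block, 40 x 40 x 25 mm, on the bench; origin at its underside. Leave alone.
- terminal: Loose copper flag terminal, 45 x 26 mm, 18 mm tall, on the bench; origin at its underside. Leave alone.
- puller: Loose grey cast iron two-jaw terminal puller lying on the bench, about 150 x 100 x 18 mm; origin at its underside. Leave alone.

How it is judged:
On the way, in this order (a step that is already met when the one before it is completed fails the run):
1. the direction lever is flipped over to lowering (its joint above 0.3 rad) while the ram is still clear of the terminal (value of joint pawl above 0.3 rad and contact force between ram and anything else below 5 N), for 0.2 s.
2. the ram bears on the terminal with more than 100 N (contact force between ram and anything else above 100 N), for 0.2 s.
At the end, for the whole second after the job is handed in: Direction lever on the lowering side (joint above 0.25 rad), ram bearing on the copper terminal with more than 100 N (and never more than 420 N), handle let go and at rest (under 0.05 rad/s), loose cap, spacer, terminal and puller within 20 mm of where they started (value of joint pawl above 0.25 rad and contact force between ram and anything else above 100 N and velocity of joint handle between -0.05 and 0.05 rad/s and distance of each of cap, spacer, terminal, puller from where it was at the start of the episode below 0.02 m); the robot touches nothing.
It fails at once if the ram bears with more than 420 N: the nylon block cracks (contact force between ram and anything else above 420 N).
It fails at once if a loose bystander is moved more than 20 mm (distance of any of cap, spacer, terminal, puller from where it was at the start of the episode above 0.02 m).
It also fails if it takes over 72 s, if anything falls off the work surface, if the arm or the gripper's body presses on something with over 40 N, if the wrist force passes 120 N, or if a joint passes its speed limit or range.

### The arm

A 7-joint arm with a two-finger parallel gripper is mounted at the origin on the work surface. World frame = base frame: x ahead of the robot, y to its left, z up, the work surface at z = 0. Lengths are in m, angles in rad, forces in N, time in s.
With the tool pointing down it reaches from about 0.425 to 1.025 m from the base axis. Payload 9.4 kg.
Tool frame: the origin (TCP) lies at the very end of the fingers, on their centre line; the grasp point (between the pads) lies 19 mm behind it; y points along the fingers, z is the direction in which the jaws open and shut, and the axes are right-handed (so a half turn about y gives the same grasp; the last joint's range is limited). The gripper opens to 85 mm and grips with 20 to 120 N. Pads are 22 mm wide; open, the fingers measure 114 mm over their backs; the gripper's body (76 mm by 85 mm) begins 54 mm behind the grasp point. The pads swing forward as they close: fully open they stand 13 mm farther back than shut.
Start: joints at [-1.357, 0.599, -0.003, 1.599, 0.002, 0.943, -0.08], TCP at [0.208, 0.695, 0.231] pointing down, gripper open.
Joint ranges: [-2.57, 2.57], [-0.35, 1.97], [-1.29, 1.29], [0.11, 2.56], [-1.05, 4.19], [0.11, 1.86], [-2.63, 2.63]. Speed limits (rad/s): [2.22, 2.22, 3.01, 3.01, 3.14, 3.14, 3.14].

### API

Orientations are given as a 3x3 rotation matrix whose columns are the frame's x, y, z axes.
In Python, from rig import env gives the robot as it stands.
- The arm moves only by the tool step_arm, never from a script. Its argument "deltas" is a list of rows, each a list of 7 numbers: the shift along the tool's x, y, z in m, then the turn, a rotation vector about the tool's x, y, z in rad, then the closure, from 0 (fully open) to 1 (shut). A call has 1 to 20 rows; each row shifts and turns the pose as measured when the row begins, along the tool's axes as they then stand; what a row does not reach is not made up. A row lasts 1/8 s, in which the tool goes at most 62.5 mm and 10.7 degrees, less where a joint would pass 70% of its speed; a pose out of reach is approached as far as the arm can. A call with a gripper value outside its range is refused whole. The fingers move at their own pace and stop on an object; the grip force is fixed at half the most. Time passes only in rows, so rows that do not move let the fingers close. It gives the time, the measured TCP pose, the force and the opening at its end, in the units of the state.
- env.observe(): the state, without advancing time (a new reading comes with each control period).
- env.get_image(name): name is "scene" or "top" or "wrist"; returns the picture (400x640x3 uint8, red, green, blue); there is no depth.
- env.camera_info(name): a dict with "fx", "fy", "cx", "cy" (pixels), "extrinsics" (4x4, takes a point from camera to world coordinates). Camera axes: x right, y up, looking along -z (the intrinsics and any distortion apply to the point x, -y, -z); pixel columns grow to the right and rows downward; lengths in m; the calibration is good to about 2 mm. A picture is of the moment at which its call begins: read the wrist's pose just before it. camera_info takes no time and is no camera call; for the wrist camera it gives the pose at the moment of the call.
- env.sign_off(): hands the job in, once; it reports no verdict.
The state is a dict: "time": time; "joints": joint angles; "joint_vel": joint speeds; "joint_torque": joint torques, N m; "tcp_pos": TCP position; "tcp_rot": TCP orientation; "contact_force": force on the tool from outside, world axes, zero at the start; "torque": the same for the moment, N m; "grip_width": finger opening in m.
Only numpy, scipy, OpenCV 4.12 (cv2) and the standard library are available. Lean on these libraries where they do the work, as an engineer would, in place of code of your own. Each camera call takes 0.05 s, during which the arm holds its last target.

## Working session

There is one attempt and no reset: what is moved stays moved. The work goes in short steps, Python scripts to look and compute and a tool call to move; the robot and the scene stay as the last step left them, time stands still between calls to the robot, and variables do not carry over. Pictures are saved under pics/ and viewed, and the job is handed in when it is done.

Besides the shell and the picture viewer there is one more tool, called after "Request:" as name(argument=value, ...) on one line, values as JSON. step_arm: Moves the arm, as the interface text tells. Its arguments: {"type":"object","properties":{"deltas":{"type":"array","items":{"type":"array","items":{"type":"number"}}}},"required":["deltas"]}

```bash
ls; mkdir -p pics; python3 - <<'E'
from rig import env
import cv2,numpy as np
s=env.observe()
for k,v in s.items(): print(k,np.round(v,4).tolist())
for n in ("scene","top","wrist"):
    c=env.camera_info(n); print(n,{k:np.round(v,4).tolist() for k,v in c.items()})
    cv2.imwrite(f"pics/{n}0.png",env.get_image(n)[:,:,::-1])
E
```

```text
pics
time 0.0
joints [-1.3567, 0.6001, -0.0026, 1.6001, 0.0018, 0.9429, -0.0798]
joint_vel [0.0013, -0.001, -0.0003, 0.0022, 0.0002, 0.0006, -0.0006]
joint_torque [0.0003, -77.6463, 1.5649, -25.799, 0.0123, 0.0091, 0.0]
tcp_pos [0.2078, 0.6941, 0.2304]
tcp_rot [[0.958, -0.0003, 0.2866], [-0.2866, -0.0015, 0.958], [0.0001, -1.0, -0.0015]]
contact_force [-0.1838, -0.3304, 0.3295]
torque [-0.015, 0.0439, 0.0171]
grip_width 0.0856
scene {'fx': 430.7624, 'fy': 430.7624, 'cx': 320.8231, 'cy': 208.7736, 'extrinsics': [[-0.822, -0.391, 0.4139, 0.996], [0.5694, -0.5649, 0.5972, 0.4764], [0.0003, 0.7267, 0.687, 0.8278], [0.0, 0.0, 0.0, 1.0]]}
top {'fx': 424.5508, 'fy': 424.5508, 'cx': 311.5265, 'cy': 198.8801, 'extrinsics': [[0.0175, 0.9829, -0.1835, 0.4301], [-0.9987, 0.0261, 0.0447, -0.1254], [0.0488, 0.1825, 0.982, 0.8901], [0.0, 0.0, 0.0, 1.0]]}
wrist {'fx': 305.0824, 'fy': 305.0824, 'cx': 318.9367, 'cy': 194.6327, 'extrinsics': [[0.2872, -0.9135, -0.2882, 0.1337], [0.9579, 0.2733, 0.0883, 0.7165], [-0.0019, -0.3014, 0.9535, 0.3744], [0.0, 0.0, 0.0, 1.0]]}
```

View pics/scene0.png

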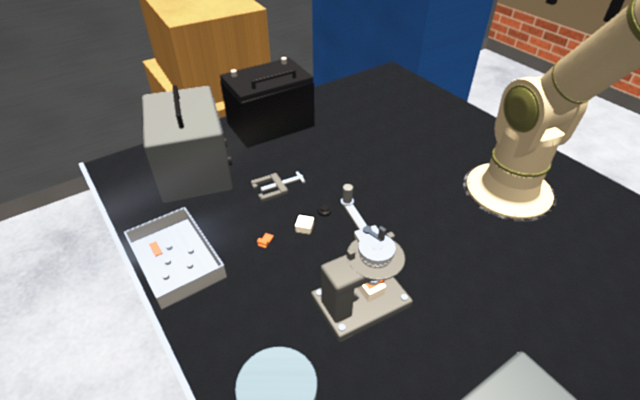

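View pics/top0.png

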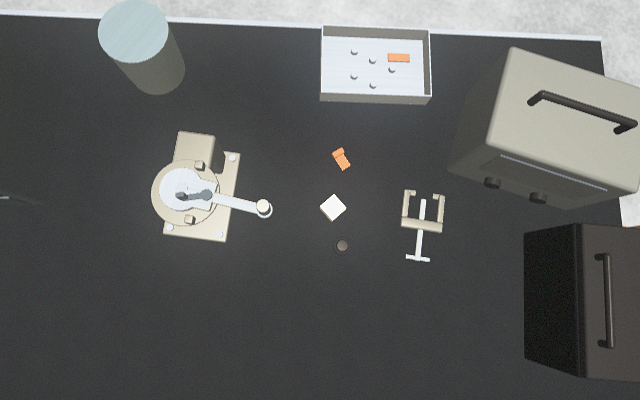

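View pics/wrist0.png

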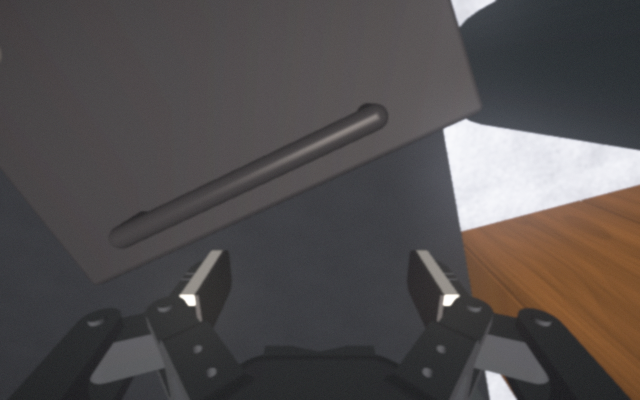

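```bash
cat > h.py <<'E'
from rig import env
import cv2,numpy as np
def ray(n,u,v,z,c=None):
    c=c or env.camera_info(n); E=np.array(c['extrinsics'])
    d=E[:3,:3]@np.array([(u-c['cx'])/c['fx'],-(v-c['cy'])/c['fy'],-1]); o=E[:3,3]
    return o+d*(z-o[2])/d[2]
def proj(n,p,c=None):
    c=c or env.camera_info(n); E=np.array(c['extrinsics'])
    q=E[:3,:3].T@(np.array(p)-E[:3,3]); return c['cx']+c['fx']*q[0]/-q[2], c['cy']-c['fy']*q[1]/-q[2]
E
python3 - <<'E'
import cv2
a=cv2.imread('pics/top0.png')[120:250,140:290]; cv2.imwrite('pics/topc.png',cv2.resize(a,None,fx=4.6,fy=4.6,interpolation=cv2.INTER_CUBIC)) 
a=cv2.imread('pics/scene0.png')[170:340,300:430]; cv2.imwrite('pics/scenec.png',cv2.resize(a,None,fx=3.5,fy=3.5,interpolation=cv2.INTER_CUBIC))
E
```

```text
(no output)
```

View pics/topc.png

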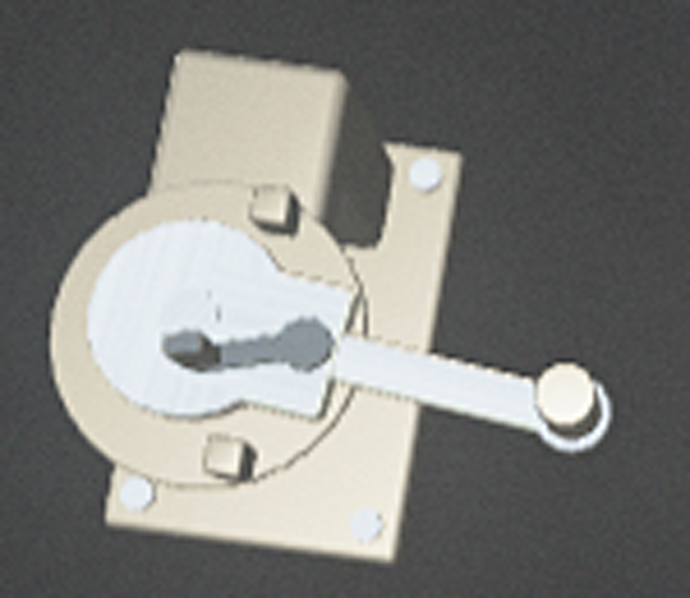

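View pics/scenec.png

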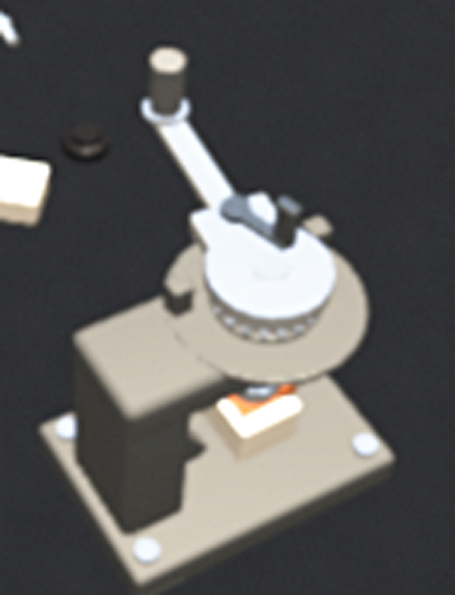

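```bash
python3 - <<'E'
from h import *
f=lambda x,y:(140+x/4.6,120+y/4.6)
g=lambda x,y:(300+x/3.5,170+y/3.5)
P={}
for n,p,z in (("knob",(566,397),.22),("fin",(183,347),.214),("pin",(305,344),.185),("axis",(190,318),.178)):
    P[n]=ray("top",*f(*p),z); print(n,P[n].round(4))
print("scene knob",ray("scene",*g(169,59),.22).round(4),"fin",ray("scene",*g(290,206),.214).round(4), "axis", ray("scene",*g(270,268),.178).round(4))
for a,b in (("knob","axis"),("pin","axis"),("pin","fin"),("knob","pin")): print(a,b,np.linalg.norm((P[a]-P[b])[:2]), np.degrees(np.arctan2(*(P[a]-P[b])[[1,0]])))
# press frame edges: base bolts
for p in ((425,175),(136,494),(367,525)): print(ray("top",*f(*p),.015).round(4))
for n,p in (("cap",(342,245)),("spacer",(333,208))): print(n,ray("top",*p,.02).round(3))
E
```

```text
knob [ 0.5412 -0.0788  0.22  ]
fin [0.5565 0.0548 0.214 ]
pin [0.5642 0.0189 0.185 ]
axis [0.5741 0.0627 0.178 ]
scene knob [ 0.5414 -0.0749  0.22  ] fin [0.5583 0.0602 0.214 ] axis [0.5744 0.0669 0.178 ]
knob axis 0.14524976664828887 -103.06366587303826
pin axis 0.044906801908301625 -102.75933965055374
pin fin 0.03675794616540715 -77.89270103582884
knob pin 0.10034388168042709 -103.19986018574227
[0.6771 0.004  0.015 ]
[0.5268 0.1235 0.015 ]
[0.5153 0.0213 0.015 ]
cap [ 0.498 -0.229  0.02 ]
spacer [ 0.575 -0.21   0.02 ]
```

Request:
step_arm(deltas=[[0,-0.05,0,0,0,0,0.3],[0,-0.04,0,0,0,0,0.5],[0.052,0,-0.014,0,0.084,0,0.5],[0.052,0,-0.014,0,0.084,0,0.5],[0.052,0,-0.014,0,0.084,0,0.5],[0.052,0,-0.014,0,0.084,0,0.5],[0.052,0,-0.014,0,0.084,0,0.5],[0.052,0,-0.014,0,0.084,0,0.5],[0.052,0,-0.014,0,0.084,0,0.5],[0.052,0,-0.014,0,0.084,0,0.5],[0.052,0,-0.014,0,0.084,0,0.5],[0.052,0,-0.014,0,0.084,0,0.5],[0.052,0,-0.014,0,0.084,0,0.5]])

```text
time: 1.78
tcp_pos: [0.5303, 0.208, 0.32]
tcp_rot: [[0.328, -0.003, 0.945], [-0.945, -0.005, 0.328], [0.004, -1.0, -0.005]]
contact_force: [0.7, 0.1, -0.3]
grip_width: 0.0429
```

```bash
python3 - <<'E'
from h import *
s=env.observe()
for k in ('time','joints','tcp_pos','tcp_rot','contact_force','grip_width'): print(k,np.round(s[k],4).tolist())
R=np.array(s['tcp_rot']);print("jaw heading",np.degrees(np.arctan2(R[1,2],R[0,2])))
E
```

```text
time 1.775
joints [-0.7155, 0.3293, 0.3252, 1.867, -0.1216, 0.97, -0.003]
tcp_pos [0.5303, 0.208, 0.32]
tcp_rot [[0.3281, -0.0034, 0.9446], [-0.9446, -0.005, 0.328], [0.0037, -1.0, -0.0049]]
contact_force [0.652, 0.0865, -0.2592]
grip_width 0.0429
jaw heading 19.1503384043601
```

Request:
step_arm(deltas=[[0.038,0,-0.006,0,0.14,0,0.5],[0.038,0,-0.001,0,0.14,0,0.5],[0.038,0,0.005,0,0.14,0,0.5],[0.037,0.03,0.01,0,0.14,0,0.5],[0,0.02,0,0,0,0,0.5],[0,0,0,0,0,0,0.5]])

```text
time: 2.52
tcp_pos: [0.5563, 0.0461, 0.2702]
tcp_rot: [[-0.251, -0.002, 0.968], [-0.968, -0.006, -0.251], [0.006, -1.0, -0.001]]
contact_force: [-0.9, 0.5, 1.1]
grip_width: 0.0431
```

```bash
cat >> h.py <<'E'
def st():
    s=env.observe()
    for k in ('time','joints','tcp_pos','tcp_rot','contact_force','grip_width'): print(k,np.round(s[k],4).tolist())
    R=np.array(s['tcp_rot']);print("jaw heading",np.degrees(np.arctan2(R[1,2],R[0,2])))
    return s,R
def tool(s,R,target): print("delta tool",(R.T@(np.array(target)-s['tcp_pos'])).round(4).tolist())
E
python3 - <<'E'
from h import *
s,R=st(); tool(s,R,[.557,.0573,.2])
cv2.imwrite('pics/w1.png',env.get_image('wrist')[:,:,::-1])
cv2.imwrite('pics/t1.png',cv2.resize(env.get_image('top')[100:260,120:330,::-1],None,fx=3.5,fy=3.5))
print(proj('wrist',[.557,.0573,.214]),proj('wrist',[.541,-.077,.22]))
E
```

```text
time 2.525
joints [-0.5382, 0.3832, 0.4853, 1.961, -0.226, 0.8535, -0.1865]
tcp_pos [0.5563, 0.0461, 0.2702]
tcp_rot [[-0.2509, -0.0022, 0.968], [-0.968, -0.0059, -0.251], [0.0062, -1.0, -0.0007]]
contact_force [-0.9194, 0.5191, 1.1421]
grip_width 0.0431
jaw heading -14.53382282268833
delta tool [-0.0115, 0.0702, -0.0021]
(np.float64(314.92897532758957), np.float64(197.87861102140712)) (np.float64(337.94337314408864), np.float64(356.8387114779691))
```

View pics/w1.png

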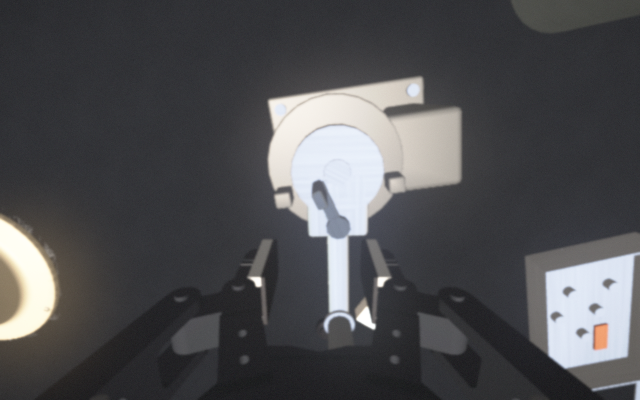

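View pics/t1.png

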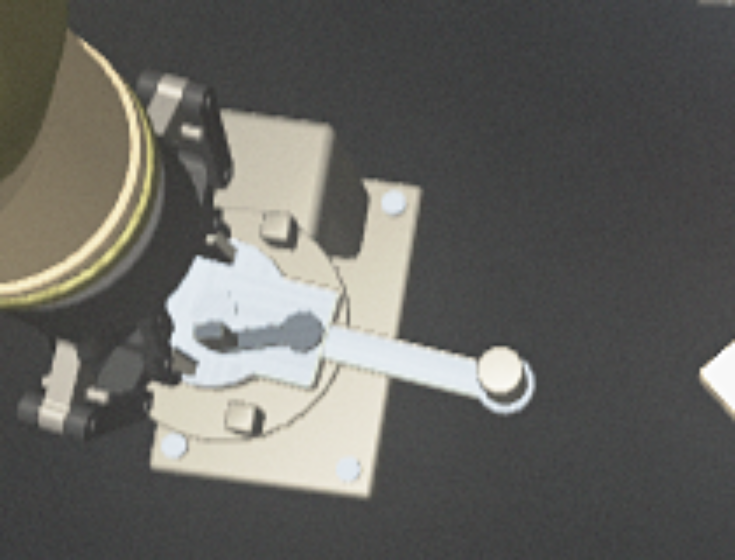

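Request:
step_arm(deltas=[[-0.0115,0.02,-0.002,0,-0.025,0,0.5],[0,0.03,0,0,0,0,0.5],[0,0.015,0,0,0,0,0.5],[0,0.007,0,0,0,0,0.5],[0,0,0,0,0,0,0.5]])

```text
time: 3.25
tcp_pos: [0.5612, 0.0607, 0.2024]
tcp_rot: [[-0.221, 0.008, 0.975], [-0.975, -0.002, -0.221], [0.001, -1.0, 0.008]]
contact_force: [-0.3, 0.7, 0.4]
grip_width: 0.0428
```

```bash
python3 - <<'E'
from h import *
s,R=st(); tool(s,R,[.557,.0573,.195])
cv2.imwrite('pics/w2.png',env.get_image('wrist')[:,:,::-1])
a=env.get_image('scene')[170:340,300:430,::-1]; cv2.imwrite('pics/s2.png',cv2.resize(a,None,fx=3.5,fy=3.5,interpolation=cv2.INTER_CUBIC))
E
```

```text
time 3.25
joints [-0.5085, 0.4692, 0.4255, 2.0242, -0.2892, 0.6984, -0.1242]
tcp_pos [0.5612, 0.0607, 0.2024]
tcp_rot [[-0.2207, 0.0076, 0.9753], [-0.9753, -0.0024, -0.2207], [0.0006, -1.0, 0.0079]]
contact_force [-0.2746, 0.6629, 0.4237]
grip_width 0.0428
jaw heading -12.748193148998402
delta tool [0.0043, 0.0074, -0.0034]
```

View pics/w2.png

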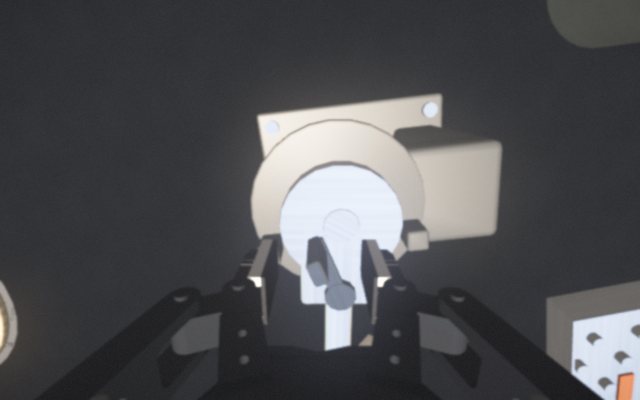

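View pics/s2.png

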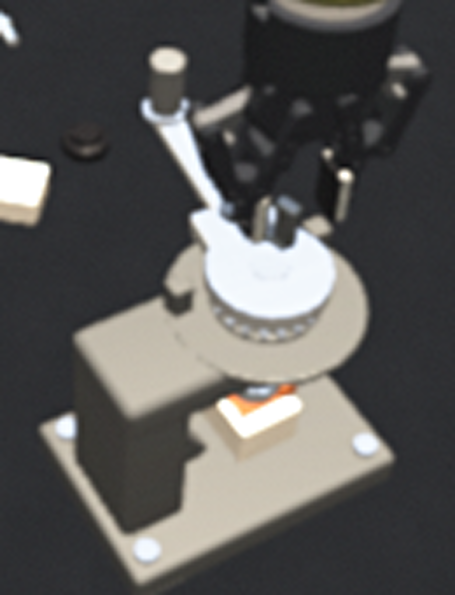

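Request:
step_arm(deltas=[[0.004,0.007,0,0,0,0,0.5],[0,0.002,0.006,0,0,0,0.5],[0,0,0.006,0,0,0,0.5],[0,0,0.006,0,0,0,0.5]])

```text
time: 3.85
tcp_pos: [0.5777, 0.0536, 0.1943]
tcp_rot: [[-0.22, 0.006, 0.975], [-0.975, 0.0, -0.22], [-0.002, -1.0, 0.005]]
contact_force: [-7.3, 5.9, 2.5]
grip_width: 0.0426
```

Request:
step_arm(deltas=[[0,0,0.006,0,0,0,0.5]])

```text
time: 3.98
tcp_pos: [0.5828, 0.0535, 0.194]
tcp_rot: [[-0.22, 0.003, 0.976], [-0.976, 0.002, -0.22], [-0.003, -1.0, 0.002]]
contact_force: [-3.7, 4.0, 1.2]
grip_width: 0.0429
```

Request:
step_arm(deltas=[[0,0,0.006,0,0,0,0.5]])

```text
time: 4.1
tcp_pos: [0.5883, 0.053, 0.1938]
tcp_rot: [[-0.219, 0.001, 0.976], [-0.976, 0.003, -0.219], [-0.003, -1.0, 0.001]]
contact_force: [-2.7, 2.8, 0.1]
grip_width: 0.0427
```

Request:
step_arm(deltas=[[0,0,0.006,0,0,0,0.5]])

```text
time: 4.22
tcp_pos: [0.5941, 0.0521, 0.1937]
tcp_rot: [[-0.219, -0.0, 0.976], [-0.976, 0.004, -0.219], [-0.003, -1.0, -0.001]]
contact_force: [-4.2, 2.5, 1.1]
grip_width: 0.0429
```

Request:
step_arm(deltas=[[0.001,0,0.005,0,0,0,0.5]])

```text
time: 4.35
tcp_pos: [0.5989, 0.0503, 0.1936]
tcp_rot: [[-0.218, -0.001, 0.976], [-0.976, 0.004, -0.218], [-0.004, -1.0, -0.001]]
contact_force: [-3.6, 3.2, 1.6]
grip_width: 0.0425
```

Request:
step_arm(deltas=[[0,0,0.004,0,0,0,0.5]])

```text
time: 4.47
tcp_pos: [0.6027, 0.0488, 0.1935]
tcp_rot: [[-0.219, -0.002, 0.976], [-0.976, 0.003, -0.219], [-0.003, -1.0, -0.002]]
contact_force: [-5.2, -0.5, 2.1]
grip_width: 0.0425
```

Request:
step_arm(deltas=[[0,0,0.003,0,0,0,0.5]])

```text
time: 4.6
tcp_pos: [0.6037, 0.0482, 0.1931]
tcp_rot: [[-0.219, -0.006, 0.976], [-0.976, 0.004, -0.219], [-0.002, -1.0, -0.007]]
contact_force: [-13.5, 5.8, 7.7]
grip_width: 0.0429
```

Request:
step_arm(deltas=[[0,0,-0.01,0,0,0,0.5],[0,-0.01,-0.007,0,0,0,0.5],[0,-0.04,0,0,0,0,0.5],[0.04,-0.03,-0.01,0,0,0,0.5],[0.04,0,-0.01,0,0,0,0.5]])

```text
time: 5.22
tcp_pos: [0.5532, -0.0234, 0.278]
tcp_rot: [[-0.216, 0.003, 0.976], [-0.976, 0.001, -0.216], [-0.001, -1.0, 0.003]]
contact_force: [0.4, -0.7, -0.3]
grip_width: 0.0425
```

```bash
python3 - <<'E'
from h import *
s,R=st(); tool(s,R,[.541,-.077,.26])
cv2.imwrite('pics/w3.png',env.get_image('wrist')[:,:,::-1])
cv2.imwrite('pics/t3.png',cv2.resize(env.get_image('top')[120:250,140:290,::-1],None,fx=4.6,fy=4.6,interpolation=cv2.INTER_CUBIC))
E
```

```text
time 5.225
joints [-0.4111, 0.3642, 0.4801, 1.9651, -0.2199, 0.8592, -0.0314]
tcp_pos [0.5532, -0.0234, 0.278]
tcp_rot [[-0.2159, 0.0033, 0.9764], [-0.9764, 0.0005, -0.2159], [-0.0012, -1.0, 0.0031]]
contact_force [0.4427, -0.6828, -0.271]
grip_width 0.0425
jaw heading -12.469177083361348
delta tool [0.055, 0.0179, -0.0004]
```

View pics/w3.png

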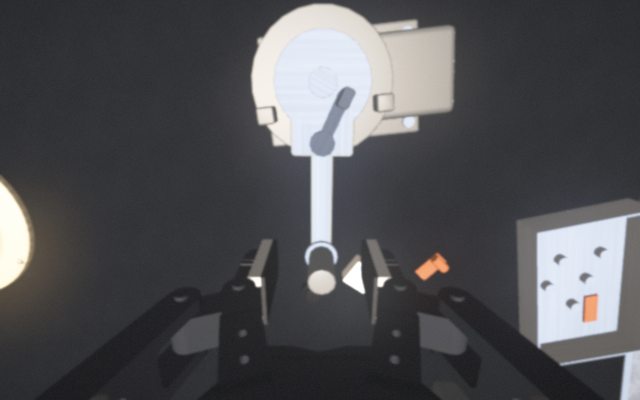

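View pics/t3.png

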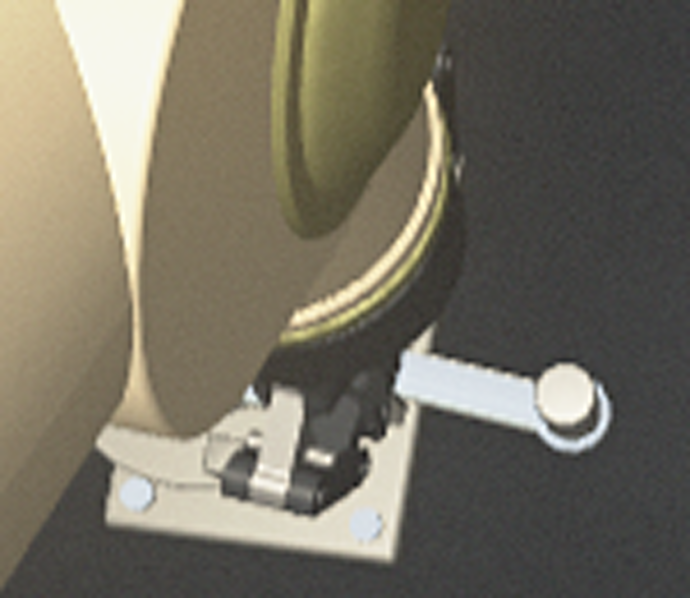

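Request:
step_arm(deltas=[[0.03,0,0,0,0,0,0.5],[0.025,0.02,0,0,0,0,0.5],[0,0.02,0,0,0,0,0.5],[0,0,0,0,0,0,0.5]])

```text
time: 5.82
tcp_pos: [0.5412, -0.0822, 0.2396]
tcp_rot: [[-0.222, 0.01, 0.975], [-0.975, -0.001, -0.222], [-0.001, -1.0, 0.01]]
contact_force: [0.2, -0.4, 0.3]
grip_width: 0.0428
```

```bash
python3 - <<'E'
from h import *
s,R=st(); tool(s,R,[.541,-.077,.19])
cv2.imwrite('pics/w4.png',env.get_image('wrist')[:,:,::-1])
a=env.get_image('scene')[130:340,280:430,::-1]; cv2.imwrite('pics/s4.png',cv2.resize(a,None,fx=2.8,fy=2.8,interpolation=cv2.INTER_CUBIC))
E
```

```text
time 5.825
joints [-0.2894, 0.4009, 0.4648, 2.0261, -0.2566, 0.7601, 0.105]
tcp_pos [0.5412, -0.0822, 0.2396]
tcp_rot [[-0.2225, 0.0096, 0.9749], [-0.9749, -0.0014, -0.2225], [-0.0007, -1.0, 0.0097]]
contact_force [0.1831, -0.3629, 0.3169]
grip_width 0.0428
jaw heading -12.854836399831477
delta tool [-0.005, 0.0496, -0.0018]
```

View pics/w4.png

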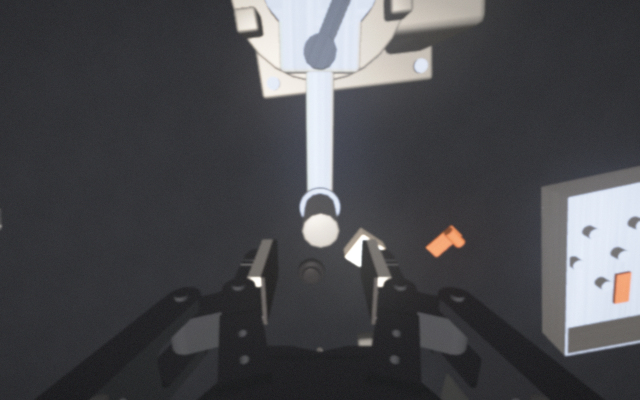

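View pics/s4.png

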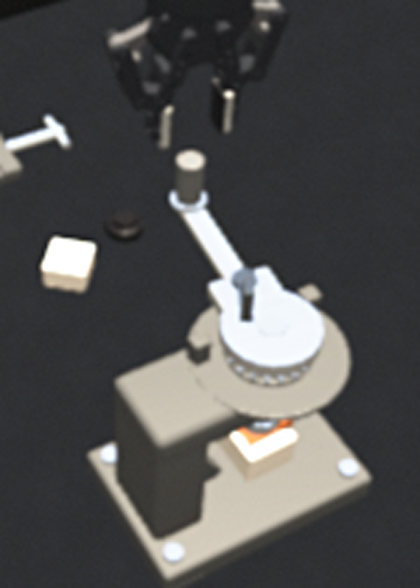

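```bash
python3 - <<'E'
from h import *
print(ray('wrist',320,230,.22), proj('wrist',[.541,-.077,.22]))
E
```

```text
[ 0.54323458 -0.0792416   0.22      ] (np.float64(315.43327704291676), np.float64(227.37457865671993))
```

Request:
step_arm(deltas=[[-0.004,0.025,-0.001,0,0,0,0.5],[0,0.02,0,0,0,0,0.5],[0,0.008,0,0,0,0,0.6],[0,0,0,0,0,0,0.67],[0,0,0,0,0,0,0.67]])

```text
time: 6.55
tcp_pos: [0.5465, -0.0767, 0.1913]
tcp_rot: [[-0.219, 0.02, 0.975], [-0.976, -0.001, -0.219], [-0.003, -1.0, 0.02]]
contact_force: [0.5, 0.3, 0.1]
grip_width: 0.0281
```

```bash
python3 - <<'E'
from h import *
s,R=st(); tool(s,R,[.541,-.077,.19])
cv2.imwrite('pics/w5.png',env.get_image('wrist')[:,:,::-1])
a=env.get_image('scene')[130:340,280:430,::-1]; cv2.imwrite('pics/s5.png',cv2.resize(a,None,fx=2.8,fy=2.8,interpolation=cv2.INTER_CUBIC))
E
```

```text
time 6.55
joints [-0.2602, 0.4657, 0.4199, 2.0708, -0.3116, 0.6437, 0.1467]
tcp_pos [0.5465, -0.0767, 0.1913]
tcp_rot [[-0.2193, 0.02, 0.9755], [-0.9757, -0.0014, -0.2193], [-0.003, -0.9998, 0.0198]]
contact_force [0.4861, 0.267, 0.075]
grip_width 0.0281
jaw heading -12.670748135741864
delta tool [0.0015, 0.0012, -0.0053]
```

View pics/w5.png

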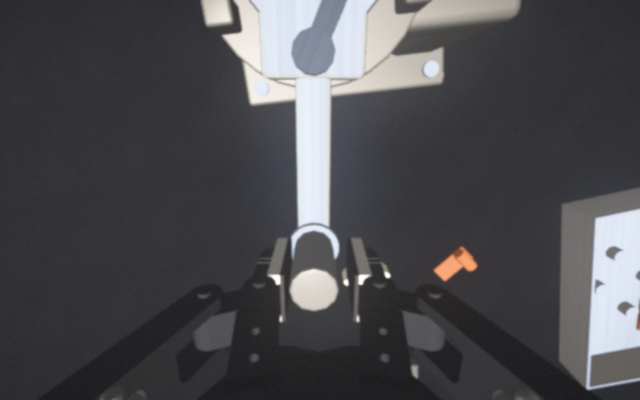

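View pics/s5.png

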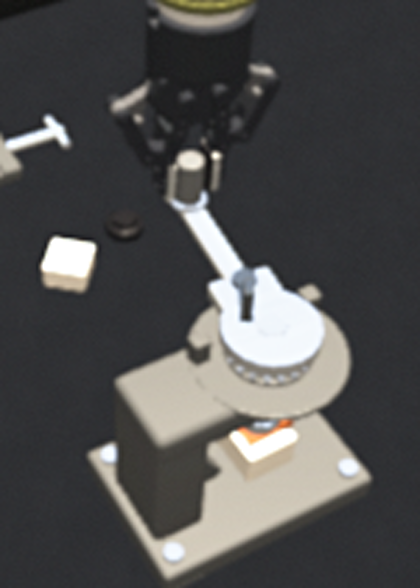

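Request:
step_arm(deltas=[[0,0,-0.009,-0.02,0.06,0,0.67],[0,0,-0.009,0,0.06,0,0.67],[0,0,-0.009,0,0.06,0,0.67]])

```text
time: 7.02
tcp_pos: [0.5225, -0.0697, 0.1928]
tcp_rot: [[-0.396, 0.006, 0.918], [-0.918, 0.003, -0.396], [-0.005, -1.0, 0.004]]
contact_force: [6.7, -1.3, -4.9]
grip_width: 0.0283
```

```bash
cat >> h.py <<'E'
AX=np.array([.5742,.0648]); H0=-96.4
def hs(F=None):
    s=env.observe(); R=np.array(s['tcp_rot']); p=np.array(s['tcp_pos']); d=p[:2]-AX
    a=np.degrees(np.arctan2(d[1],d[0])); r=np.linalg.norm(d); t=np.array([-d[1],d[0]])/r
    jh=np.degrees(np.arctan2(R[1,2],R[0,2]))
    f=np.array(s['contact_force']); 
    print(f"t {s['time']:.2f} handle(tcp) {np.radians(a-H0):.3f} r {r:.4f} z {p[2]:.4f} yawerr(rad,+y turn) {np.radians(jh-90-a):.3f} tilt {R[2,2]:.3f} {R[2,0]:.3f} Ftan {f[:2]@t:.2f} Frad {f[:2]@d/r:.2f} Fz {f[2]:.2f} w {s['grip_width']:.4f}")
E
python3 -c "
from h import *; hs()"
```

```text
t 7.03 handle(tcp) -0.255 r 0.1441 z 0.1928 yawerr(rad,+y turn) -0.040 tilt 0.004 -0.005 Ftan 6.70 Frad -1.17 Fz -4.90 w 0.0283
```

Request:
step_arm(deltas=[[0,0,-0.009,0,0.055,0,0.67],[0,0,-0.009,0,0.055,0,0.67],[0,0,-0.009,0,0.055,0,0.67],[0,0,-0.009,0,0.055,0,0.67],[0,0,-0.009,0,0.055,0,0.67]])

```text
time: 7.65
tcp_pos: [0.4934, -0.0526, 0.1962]
tcp_rot: [[-0.64, 0.03, 0.768], [-0.768, -0.006, -0.64], [-0.014, -1.0, 0.027]]
contact_force: [5.4, -4.4, -5.2]
grip_width: 0.0281
```

```bash
python3 -c "
from h import *; hs()"
```

```text
t 7.65 handle(tcp) -0.491 r 0.1426 z 0.1962 yawerr(rad,+y turn) -0.092 tilt 0.027 -0.014 Ftan 6.97 Frad 0.57 Fz -5.22 w 0.0281
```

Request:
step_arm(deltas=[[0.001,0.002,-0.009,-0.02,0.02,-0.01,0.67],[0.001,0.002,-0.009,-0.01,0.02,0,0.67]])

```text
time: 7.9
tcp_pos: [0.4841, -0.0455, 0.1949]
tcp_rot: [[-0.673, 0.014, 0.74], [-0.74, 0.001, -0.673], [-0.01, -1.0, 0.009]]
contact_force: [3.7, -5.2, 5.7]
grip_width: 0.0283
```

```bash
python3 -c "
from h import *; hs()"
```

```text
t 7.90 handle(tcp) -0.573 r 0.1424 z 0.1949 yawerr(rad,+y turn) -0.053 tilt 0.009 -0.010 Ftan 6.13 Frad 1.66 Fz 5.70 w 0.0283
```

Request:
step_arm(deltas=[[0.001,0,-0.008,0,0.03,0,0.67],[0,0.002,0.012,0,-0.03,0,0.67],[0,0.001,0.014,0,-0.09,0,0.67],[0,0,0.014,0,-0.09,0,0.67],[0,0,0.014,0,-0.09,0,0.67],[0,0,0.014,0,-0.09,0,0.67]])

```text
time: 8.65
tcp_pos: [0.5351, -0.0809, 0.1959]
tcp_rot: [[-0.359, 0.02, 0.933], [-0.933, 0.003, -0.359], [-0.01, -1.0, 0.018]]
contact_force: [-1.2, 1.2, -0.1]
grip_width: 0.0281
```

```bash
python3 -c "
from h import *; hs()"
```

```text
t 8.65 handle(tcp) -0.150 r 0.1508 z 0.1959 yawerr(rad,+y turn) -0.105 tilt 0.018 -0.010 Ftan -1.48 Frad -0.87 Fz -0.08 w 0.0281
```

Request:
step_arm(deltas=[[-0.003,0.003,0.015,-0.01,-0.11,-0.01,0.67],[-0.003,0.002,0.015,-0.01,-0.11,0,0.67],[-0.001,0,0.015,0,-0.11,0,0.67],[-0.001,0,0.015,0,-0.11,0,0.67]])

```text
time: 9.15
tcp_pos: [0.5959, -0.0854, 0.1927]
tcp_rot: [[0.086, -0.004, 0.996], [-0.996, -0.001, 0.086], [0.0, -1.0, -0.004]]
contact_force: [-2.0, 1.1, -0.4]
grip_width: 0.0284
```

```bash
python3 -c "
from h import *; hs()"
```

```text
t 9.15 handle(tcp) 0.255 r 0.1518 z 0.1927 yawerr(rad,+y turn) -0.057 tilt -0.004 0.000 Ftan -1.80 Frad -1.37 Fz -0.45 w 0.0284
```

Request:
step_arm(deltas=[[-0.004,0,0.015,0,-0.11,0,0.67],[-0.004,0,0.015,0,-0.11,0,0.67],[-0.003,0,0.014,0,-0.11,0,0.67]])

```text
time: 9.52
tcp_pos: [0.6372, -0.0678, 0.1935]
tcp_rot: [[0.412, -0.005, 0.911], [-0.911, -0.003, 0.412], [0.0, -1.0, -0.006]]
contact_force: [-1.0, -1.1, -1.0]
grip_width: 0.0282
```

```bash
python3 - <<'E'
from h import *; hs()
cv2.imwrite('pics/w6.png',env.get_image('wrist')[:,:,::-1])
E
```

```text
t 9.53 handle(tcp) 0.555 r 0.1468 z 0.1935 yawerr(rad,+y turn) -0.019 tilt -0.006 0.000 Ftan -1.42 Frad 0.56 Fz -1.02 w 0.0282
```

View pics/w6.png

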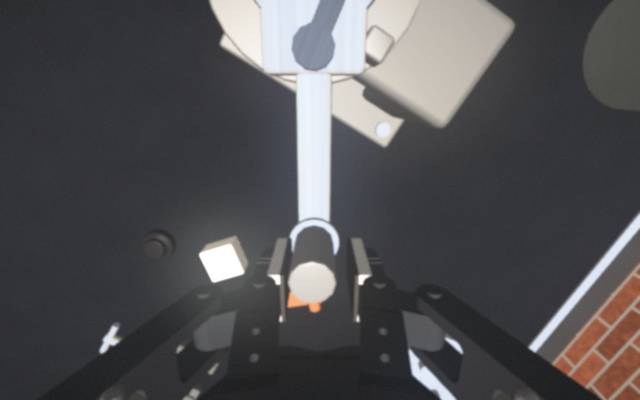

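Request:
step_arm(deltas=[[0,0,0.01,0,-0.06,0,0.67],[0,0,-0.012,0,0.06,0,0.67],[0,0,-0.012,0,0.075,0,0.67],[0,0,-0.012,0,0.075,0,0.67],[0,0,-0.012,0,0.075,0,0.67],[0,0,-0.012,0,0.075,0,0.67]])

```text
time: 10.32
tcp_pos: [0.5942, -0.0815, 0.1957]
tcp_rot: [[0.113, 0.005, 0.994], [-0.994, -0.0, 0.113], [0.001, -1.0, 0.005]]
contact_force: [7.3, 3.1, -4.9]
grip_width: 0.0282
```

```bash
python3 - <<'E'
from h import *; hs()
E
```

```text
t 10.32 handle(tcp) 0.248 r 0.1476 z 0.1957 yawerr(rad,+y turn) -0.022 tilt 0.005 0.001 Ftan 7.68 Frad -2.03 Fz -4.88 w 0.0282
```

Request:
step_arm(deltas=[[0,0.001,-0.012,0,0.07,0,0.67],[0,0.001,-0.012,0,0.07,0,0.67],[0,0.001,-0.012,0,0.07,0,0.67],[0,0.001,-0.012,0,0.07,0,0.67],[0,0,-0.012,0,0.07,0,0.67]])

```text
time: 10.95
tcp_pos: [0.5456, -0.0792, 0.1958]
tcp_rot: [[-0.254, 0.034, 0.967], [-0.967, -0.003, -0.254], [-0.006, -0.999, 0.034]]
contact_force: [7.8, -1.6, -4.6]
grip_width: 0.028
```

```bash
python3 - <<'E'
from h import *; hs()
E
```

```text
t 10.95 handle(tcp) -0.085 r 0.1468 z 0.1958 yawerr(rad,+y turn) -0.060 tilt 0.034 -0.006 Ftan 7.98 Frad -0.00 Fz -4.57 w 0.0280
```

Request:
step_arm(deltas=[[0,0.001,-0.012,-0.02,0.06,0,0.67],[0,0.001,-0.012,-0.01,0.06,-0.01,0.67],[0,0.001,-0.012,0,0.06,0,0.67],[0,0.001,-0.012,0,0.06,0,0.67],[0,0,-0.012,0,0.06,0,0.67]])

```text
time: 11.58
tcp_pos: [0.5016, -0.062, 0.1963]
tcp_rot: [[-0.548, 0.032, 0.836], [-0.836, -0.011, -0.548], [-0.008, -0.999, 0.033]]
contact_force: [5.4, -3.0, -6.0]
grip_width: 0.028
```

```bash
python3 - <<'E'
from h import *; hs()
E
```

```text
t 11.57 handle(tcp) -0.408 r 0.1462 z 0.1963 yawerr(rad,+y turn) -0.060 tilt 0.033 -0.008 Ftan 6.23 Frad -0.08 Fz -5.98 w 0.0280
```

Request:
step_arm(deltas=[[0,0.001,-0.011,-0.02,0.06,0,0.67],[0,0.001,-0.011,-0.02,0.06,-0.01,0.67],[0,0.001,-0.009,0,0.05,0,0.67]])

```text
time: 11.95
tcp_pos: [0.4831, -0.0485, 0.1966]
tcp_rot: [[-0.693, 0.012, 0.72], [-0.721, -0.001, -0.693], [-0.007, -1.0, 0.009]]
contact_force: [4.1, -4.9, -2.4]
grip_width: 0.0281
```

```bash
python3 - <<'E'
from h import *; hs()
E
```

```text
t 11.95 handle(tcp) -0.566 r 0.1454 z 0.1966 yawerr(rad,+y turn) -0.089 tilt 0.009 -0.007 Ftan 6.29 Frad 1.22 Fz -2.45 w 0.0281
```

Request:
step_arm(deltas=[[-0.001,0.001,0.012,0,-0.06,0,0.67],[-0.001,0.001,0.015,0,-0.11,0,0.67],[-0.001,0,0.015,0,-0.11,0,0.67],[-0.001,0,0.015,0,-0.11,0,0.67],[-0.002,0,0.015,0,-0.11,0,0.67],[-0.002,0,0.015,0,-0.11,0,0.67]])

```text
time: 12.7
tcp_pos: [0.5594, -0.0841, 0.1974]
tcp_rot: [[-0.149, 0.011, 0.989], [-0.989, 0.002, -0.149], [-0.004, -1.0, 0.01]]
contact_force: [-1.6, 1.1, -1.6]
grip_width: 0.0283
```

```bash
python3 - <<'E'
from h import *; hs()
E
```

```text
t 12.70 handle(tcp) 0.013 r 0.1496 z 0.1974 yawerr(rad,+y turn) -0.051 tilt 0.010 -0.004 Ftan -1.68 Frad -0.90 Fz -1.64 w 0.0283
```

Request:
step_arm(deltas=[[-0.003,0.002,0.015,-0.01,-0.11,0,0.67],[-0.003,0.002,0.015,0,-0.11,0,0.67],[-0.002,0,0.015,0,-0.11,0,0.67],[-0.002,0,0.015,0,-0.11,0,0.67],[-0.002,0,0.015,0,-0.11,0,0.67]])

```text
time: 13.32
tcp_pos: [0.6318, -0.0695, 0.1949]
tcp_rot: [[0.395, -0.002, 0.919], [-0.919, 0.002, 0.395], [-0.002, -1.0, -0.001]]
contact_force: [-1.1, -1.3, -1.3]
grip_width: 0.0282
```

```bash
python3 - <<'E'
from h import *; hs()
E
```

```text
t 13.32 handle(tcp) 0.517 r 0.1461 z 0.1949 yawerr(rad,+y turn) 0.001 tilt -0.001 -0.002 Ftan -1.52 Frad 0.80 Fz -1.25 w 0.0282
```

Request:
step_arm(deltas=[[-0.001,0,0.013,0,-0.09,0,0.67],[0,0,-0.011,0,0.06,0,0.67],[0,0,-0.01,0,0.06,0,0.67],[0,0,-0.01,0,0.06,0,0.67],[0,0,-0.01,0,0.06,0,0.67]])

```text
time: 13.95
tcp_pos: [0.6077, -0.0783, 0.1963]
tcp_rot: [[0.243, 0.004, 0.97], [-0.97, 0.003, 0.243], [-0.002, -1.0, 0.005]]
contact_force: [6.9, 2.8, -4.4]
grip_width: 0.0283
```

```bash
python3 - <<'E'
from h import *; hs()
E
```

```text
t 13.95 handle(tcp) 0.342 r 0.1470 z 0.1963 yawerr(rad,+y turn) 0.015 tilt 0.005 -0.002 Ftan 7.36 Frad -1.15 Fz -4.43 w 0.0283
```

Request:
step_arm(deltas=[[0,0.001,-0.01,0,0.06,0,0.67],[0,0.001,-0.01,0,0.06,0,0.67]])

```text
time: 14.2
tcp_pos: [0.5923, -0.0809, 0.1961]
tcp_rot: [[0.119, 0.015, 0.993], [-0.993, 0.005, 0.119], [-0.003, -1.0, 0.015]]
contact_force: [6.2, 2.7, -0.5]
grip_width: 0.028
```

```bash
python3 - <<'E'
from h import *; hs()
E
```

```text
t 14.20 handle(tcp) 0.235 r 0.1468 z 0.1961 yawerr(rad,+y turn) -0.004 tilt 0.015 -0.003 Ftan 6.51 Frad -1.91 Fz -0.49 w 0.0280
```

Request:
step_arm(deltas=[[0,0.001,-0.01,0,0.06,0,0.67],[0,0.001,-0.01,0,0.06,0,0.67]])

```text
time: 14.45
tcp_pos: [0.577, -0.0815, 0.196]
tcp_rot: [[-0.007, 0.026, 1.0], [-1.0, 0.005, -0.007], [-0.005, -1.0, 0.026]]
contact_force: [7.4, 1.7, -0.8]
grip_width: 0.0282
```

```bash
python3 - <<'E'
from h import *; hs()
E
```

```text
t 14.45 handle(tcp) 0.131 r 0.1464 z 0.1960 yawerr(rad,+y turn) -0.026 tilt 0.026 -0.005 Ftan 7.45 Frad -1.56 Fz -0.83 w 0.0282
```

Request:
step_arm(deltas=[[0,0.001,-0.01,-0.02,0.05,0,0.67],[0,0.001,-0.01,-0.01,0.05,0,0.67]])

```text
time: 14.7
tcp_pos: [0.562, -0.0808, 0.1962]
tcp_rot: [[-0.114, 0.009, 0.993], [-0.994, 0.006, -0.114], [-0.006, -1.0, 0.008]]
contact_force: [6.7, 0.1, -1.4]
grip_width: 0.0286
```

Request:
step_arm(deltas=[[0,0.001,-0.01,0,0.06,0,0.67],[0,0.001,-0.01,0,0.06,0,0.67]])

```text
time: 14.95
tcp_pos: [0.5471, -0.0783, 0.1961]
tcp_rot: [[-0.239, 0.021, 0.971], [-0.971, 0.004, -0.239], [-0.009, -1.0, 0.019]]
contact_force: [7.8, -0.5, -2.4]
grip_width: 0.0281
```

```bash
python3 - <<'E'
from h import *; hs()
E
```

```text
t 14.95 handle(tcp) -0.076 r 0.1457 z 0.1961 yawerr(rad,+y turn) -0.054 tilt 0.019 -0.009 Ftan 7.74 Frad -0.95 Fz -2.42 w 0.0281
```

Request:
step_arm(deltas=[[0,0.001,-0.01,-0.02,0.05,0,0.67],[0,0.001,-0.01,-0.01,0.05,-0.01,0.67]])

```text
time: 15.2
tcp_pos: [0.5325, -0.0746, 0.1963]
tcp_rot: [[-0.342, 0.001, 0.94], [-0.94, 0.0, -0.342], [-0.0, -1.0, 0.001]]
contact_force: [6.6, -2.0, -2.7]
grip_width: 0.0283
```

Request:
step_arm(deltas=[[0,0.001,-0.01,-0.01,0.05,0,0.67],[0,0.001,-0.01,-0.01,0.05,0,0.67]])

```text
time: 15.45
tcp_pos: [0.5185, -0.0694, 0.1964]
tcp_rot: [[-0.442, -0.006, 0.897], [-0.897, 0.004, -0.442], [-0.001, -1.0, -0.007]]
contact_force: [7.2, -3.1, -2.9]
grip_width: 0.0281
```

```bash
python3 - <<'E'
from h import *; hs()
E
```

```text
t 15.45 handle(tcp) -0.282 r 0.1452 z 0.1964 yawerr(rad,+y turn) -0.064 tilt -0.007 -0.001 Ftan 7.85 Frad 0.14 Fz -2.94 w 0.0281
```

Request:
step_arm(deltas=[[0,0.001,-0.01,0,0.05,0,0.67],[0,0.001,-0.01,0,0.05,0,0.67]])

```text
time: 15.7
tcp_pos: [0.5049, -0.0626, 0.1963]
tcp_rot: [[-0.537, 0.005, 0.844], [-0.844, 0.0, -0.537], [-0.003, -1.0, 0.004]]
contact_force: [6.2, -4.5, -3.6]
grip_width: 0.028
```

Request:
step_arm(deltas=[[0,0.001,-0.01,-0.01,0.05,0,0.67],[0,0.001,-0.01,-0.01,0.05,0,0.67]])

```text
time: 15.95
tcp_pos: [0.4922, -0.0544, 0.1963]
tcp_rot: [[-0.626, -0.0, 0.78], [-0.78, 0.008, -0.626], [-0.006, -1.0, -0.005]]
contact_force: [5.1, -6.0, -1.1]
grip_width: 0.0286
```

```bash
python3 - <<'E'
from h import *; hs()
E
```

```text
t 15.95 handle(tcp) -0.491 r 0.1446 z 0.1963 yawerr(rad,+y turn) -0.074 tilt -0.005 -0.006 Ftan 7.60 Frad 2.01 Fz -1.14 w 0.0286
```

Request:
step_arm(deltas=[[0,0.001,-0.01,0,0.04,0,0.67],[0,0.001,-0.008,0,0.04,0,0.67]])

```text
time: 16.2
tcp_pos: [0.4818, -0.0463, 0.1962]
tcp_rot: [[-0.694, 0.01, 0.72], [-0.72, 0.004, -0.694], [-0.009, -1.0, 0.005]]
contact_force: [5.1, -6.4, -2.0]
grip_width: 0.0285
```

```bash
python3 - <<'E'
from h import *; hs()
a=env.get_image('scene')[250:320,340:430,::-1]; cv2.imwrite('pics/s7.png',cv2.resize(a,None,fx=7,fy=7,interpolation=cv2.INTER_CUBIC))
E
```

```text
t 16.20 handle(tcp) -0.582 r 0.1445 z 0.1962 yawerr(rad,+y turn) -0.073 tilt 0.005 -0.009 Ftan 8.06 Frad 1.68 Fz -1.96 w 0.0285
```

View pics/s7.png

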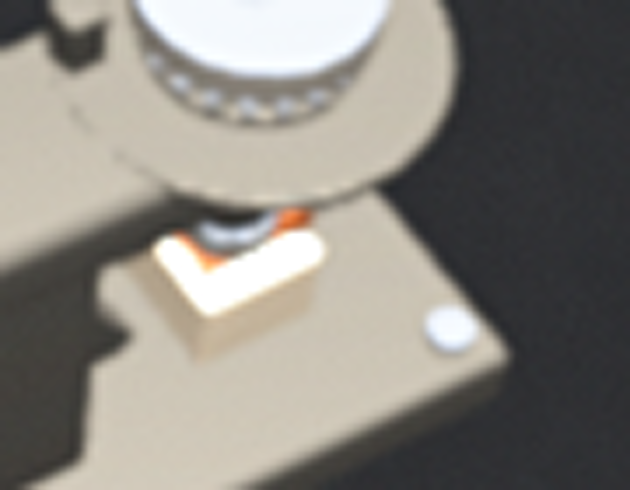

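Request:
step_arm(deltas=[[-0.001,0.001,0.012,0,-0.06,0,0.67],[-0.001,0.001,0.015,0,-0.11,0,0.67],[-0.002,0.001,0.015,0,-0.11,0,0.67],[-0.002,0.001,0.015,0,-0.11,0,0.67],[-0.002,0,0.015,0,-0.11,0,0.67],[-0.002,0,0.015,0,-0.11,0,0.67],[-0.002,0,0.015,0,-0.11,0,0.67]])

```text
time: 17.12
tcp_pos: [0.5736, -0.0811, 0.1953]
tcp_rot: [[-0.041, 0.008, 0.999], [-0.999, 0.007, -0.041], [-0.007, -1.0, 0.008]]
contact_force: [-0.4, 0.2, -0.7]
grip_width: 0.0281
```

```bash
python3 - <<'E'
from h import *; hs()
E
```

```text
t 17.12 handle(tcp) 0.108 r 0.1459 z 0.1953 yawerr(rad,+y turn) -0.037 tilt 0.008 -0.007 Ftan -0.36 Frad -0.16 Fz -0.71 w 0.0281
```

Request:
step_arm(deltas=[[-0.001,0,0.015,0,-0.11,0,0.67],[-0.001,0,0.015,0,-0.11,0,0.67],[-0.002,0,0.015,0,-0.11,0,0.67],[-0.002,0,0.015,0,-0.11,0,0.67]])

```text
time: 17.62
tcp_pos: [0.6306, -0.0693, 0.1965]
tcp_rot: [[0.393, 0.006, 0.919], [-0.919, 0.007, 0.393], [-0.004, -1.0, 0.008]]
contact_force: [-0.5, -0.8, -0.7]
grip_width: 0.0283
```

```bash
python3 - <<'E'
from h import *; hs()
cv2.imwrite('pics/w8.png',env.get_image('wrist')[:,:,::-1])
E
```

```text
t 17.62 handle(tcp) 0.510 r 0.1455 z 0.1965 yawerr(rad,+y turn) 0.006 tilt 0.008 -0.004 Ftan -0.79 Frad 0.55 Fz -0.65 w 0.0283
```

View pics/w8.png

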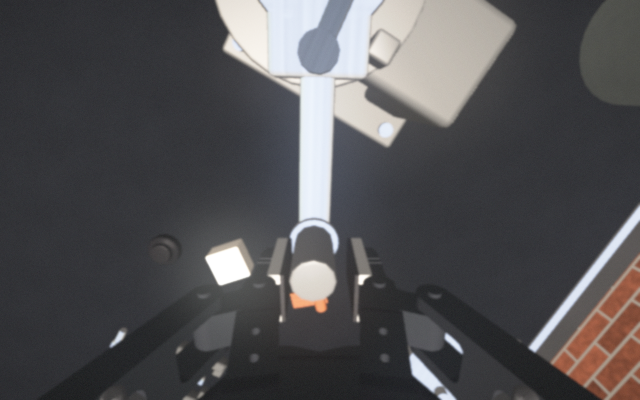

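Request:
step_arm(deltas=[[-0.001,0,0.01,0,-0.06,0,0.67],[0,0,-0.01,0,0.06,0,0.67],[0,0,-0.008,0,0.05,0,0.67],[0,0,-0.008,0,0.05,0,0.67]])

```text
time: 18.18
tcp_pos: [0.6166, -0.074, 0.1972]
tcp_rot: [[0.292, 0.009, 0.956], [-0.956, 0.007, 0.292], [-0.004, -1.0, 0.011]]
contact_force: [1.1, 0.8, 0.4]
grip_width: 0.0279
```

Request:
step_arm(deltas=[[0,0,-0.008,0,0.05,0,0.67],[0,0,-0.008,0,0.05,0,0.67]])

```text
time: 18.42
tcp_pos: [0.6024, -0.0774, 0.1974]
tcp_rot: [[0.189, 0.014, 0.982], [-0.982, 0.008, 0.188], [-0.005, -1.0, 0.015]]
contact_force: [6.8, 1.8, -4.9]
grip_width: 0.0282
```

```bash
python3 - <<'E'
from h import *; hs()
E
```

```text
t 18.43 handle(tcp) 0.308 r 0.1450 z 0.1974 yawerr(rad,+y turn) -0.006 tilt 0.015 -0.005 Ftan 7.04 Frad -0.48 Fz -4.89 w 0.0282
```

Request:
step_arm(deltas=[[0,0,-0.008,0,0.05,0,0.67],[0,0,-0.008,0,0.05,0,0.67]])

```text
time: 18.68
tcp_pos: [0.5889, -0.0793, 0.1976]
tcp_rot: [[0.083, 0.02, 0.996], [-0.997, 0.008, 0.083], [-0.006, -1.0, 0.021]]
contact_force: [6.4, 1.8, -5.6]
grip_width: 0.0284
```

```bash
python3 - <<'E'
from h import *; hs()
E
```

```text
t 18.68 handle(tcp) 0.214 r 0.1448 z 0.1976 yawerr(rad,+y turn) -0.019 tilt 0.021 -0.006 Ftan 6.55 Frad -1.13 Fz -5.60 w 0.0284
```

Request:
step_arm(deltas=[[0,0.002,-0.008,-0.01,0.05,0,0.67],[0,0.002,-0.008,-0.01,0.05,0,0.67]])

```text
time: 18.92
tcp_pos: [0.5779, -0.08, 0.1961]
tcp_rot: [[-0.023, 0.013, 1.0], [-1.0, 0.007, -0.023], [-0.007, -1.0, 0.013]]
contact_force: [7.3, 1.2, 5.4]
grip_width: 0.0283
```

Request:
step_arm(deltas=[[0,0.002,-0.008,-0.01,0.04,0,0.67],[0,0.001,-0.008,-0.01,0.05,0,0.67]])

```text
time: 19.18
tcp_pos: [0.5672, -0.0797, 0.1959]
tcp_rot: [[-0.12, 0.006, 0.993], [-0.993, 0.007, -0.12], [-0.007, -1.0, 0.005]]
contact_force: [7.7, 1.6, -0.9]
grip_width: 0.0283
```

```bash
python3 - <<'E'
from h import *; hs()
E
```

```text
t 19.18 handle(tcp) 0.063 r 0.1446 z 0.1959 yawerr(rad,+y turn) -0.072 tilt 0.005 -0.007 Ftan 7.64 Frad -1.97 Fz -0.92 w 0.0283
```

Request:
step_arm(deltas=[[0,0.001,-0.009,0,0.03,0,0.67],[0,0.001,-0.009,0,0.03,0,0.67]])

```text
time: 19.42
tcp_pos: [0.5543, -0.0787, 0.1957]
tcp_rot: [[-0.186, 0.018, 0.982], [-0.983, 0.004, -0.186], [-0.007, -1.0, 0.017]]
contact_force: [10.0, -1.7, -2.8]
grip_width: 0.0279
```

Request:
step_arm(deltas=[[0,0.001,-0.009,0,0.04,0,0.67],[0,0.001,-0.009,0,0.04,0,0.67]])

```text
time: 19.68
tcp_pos: [0.5429, -0.0764, 0.1956]
tcp_rot: [[-0.27, 0.034, 0.962], [-0.963, 0.0, -0.27], [-0.009, -0.999, 0.032]]
contact_force: [11.7, -1.6, -5.6]
grip_width: 0.028
```

```bash
python3 - <<'E'
from h import *; hs()
E
```

```text
t 19.68 handle(tcp) -0.107 r 0.1447 z 0.1956 yawerr(rad,+y turn) -0.055 tilt 0.032 -0.009 Ftan 11.73 Frad -0.93 Fz -5.59 w 0.0280
```

Request:
step_arm(deltas=[[0,0,0,-0.01,0,0,0.67]])

```text
time: 19.8
tcp_pos: [0.5443, -0.0768, 0.1963]
tcp_rot: [[-0.273, 0.028, 0.962], [-0.962, 0.002, -0.273], [-0.01, -1.0, 0.027]]
contact_force: [7.3, -1.5, -5.0]
grip_width: 0.028
```

```bash
python3 - <<'E'
from h import *; hs()
E
```

```text
t 19.80 handle(tcp) -0.096 r 0.1447 z 0.1963 yawerr(rad,+y turn) -0.068 tilt 0.027 -0.010 Ftan 7.42 Frad -0.02 Fz -4.99 w 0.0280
```

Request:
step_arm(deltas=[[0,0,-0.004,-0.01,0,0,0.67]])

```text
time: 19.92
tcp_pos: [0.543, -0.0765, 0.1969]
tcp_rot: [[-0.275, 0.024, 0.961], [-0.961, 0.003, -0.275], [-0.009, -1.0, 0.023]]
contact_force: [10.6, -4.1, -8.7]
grip_width: 0.0283
```

```bash
python3 - <<'E'
from h import *; hs()
E
```

```text
t 19.93 handle(tcp) -0.106 r 0.1447 z 0.1969 yawerr(rad,+y turn) -0.061 tilt 0.023 -0.009 Ftan 11.20 Frad 1.72 Fz -8.67 w 0.0283
```

Request:
step_arm(deltas=[[0,0,0.003,-0.02,0,0,0.67],[0,0,0.001,0,0,0,0.6],[0,0,0,0,0,0,0.5],[0,-0.02,0,0,0,0,0.5],[0,-0.03,0,0,0,0,0.5],[0,-0.04,0,0,0,0,0.5],[0,0,0,0,0,0,0.5],[0,0,0,0,0,0,0.5]])

```text
time: 20.92
tcp_pos: [0.5426, -0.0792, 0.2888]
tcp_rot: [[-0.284, 0.004, 0.959], [-0.959, 0.008, -0.284], [-0.009, -1.0, 0.001]]
contact_force: [-0.3, -0.3, -0.2]
grip_width: 0.0429
```

```bash
python3 - <<'E'
from h import *; hs()
cv2.imwrite('pics/w9.png',env.get_image('wrist')[:,:,::-1])
cv2.imwrite('pics/t9.png',env.get_image('top')[:,:,::-1])
E
```

```text
t 20.93 handle(tcp) -0.104 r 0.1474 z 0.2888 yawerr(rad,+y turn) -0.072 tilt 0.001 -0.009 Ftan -0.23 Frad 0.37 Fz -0.24 w 0.0429
```

View pics/w9.png

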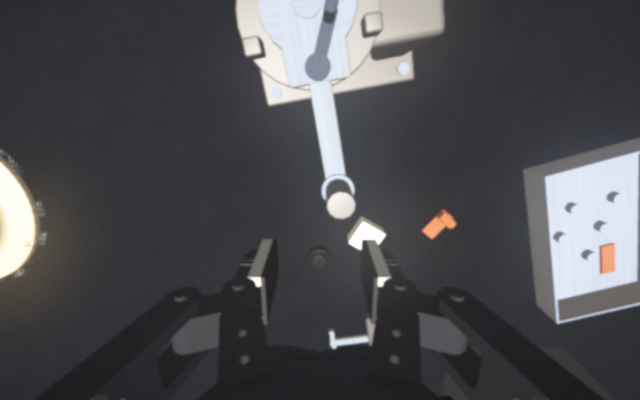

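View pics/t9.png

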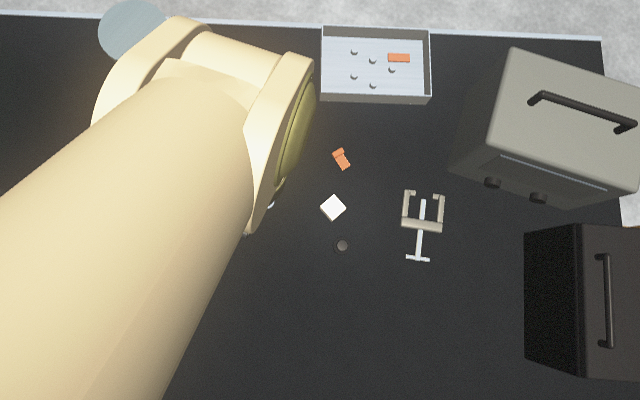

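```bash
python3 - <<'E'
from h import *
k=ray('wrist',340,204,.22); d=k[:2]-AX; print(k,np.arctan2(d[1],d[0])-np.radians(H0),np.hypot(*d))
cv2.imwrite('pics/w10.png',env.get_image('wrist')[:,:,::-1])
a=cv2.imread('pics/w9.png').astype(int)-cv2.imread('pics/w10.png');print(abs(a).max(), abs(a).mean())
E
```

```text
[ 0.55842656 -0.08071822  0.22      ] 0.00372765204197556 0.14637060496842874
89 1.7798528645833334
```

```bash
python3 - <<'E'
from h import *
s,R=st(); tool(s,R,[.557,-.079,.195])
im=env.get_image('wrist'); 
k=cv2.imread('pics/w10.png')[150:260,280:400]; cv2.imwrite('pics/w10c.png',cv2.resize(k,None,fx=5,fy=5))
cv2.imwrite('pics/s11.png',cv2.resize(env.get_image('scene')[130:340,280:430,::-1],None,fx=2.8,fy=2.8))
E
```

```text
time 21.075
joints [-0.3217, 0.3478, 0.4994, 1.9625, -0.2241, 0.8817, 0.008]
tcp_pos [0.5429, -0.0794, 0.2884]
tcp_rot [[-0.2838, 0.003, 0.9589], [-0.9588, 0.008, -0.2838], [-0.0086, -1.0, 0.0006]]
contact_force [-0.6064, 0.0523, 0.2319]
grip_width 0.0428
jaw heading -16.488166436400935
delta tool [-0.0035, 0.0935, 0.0133]
```

View pics/w10c.png

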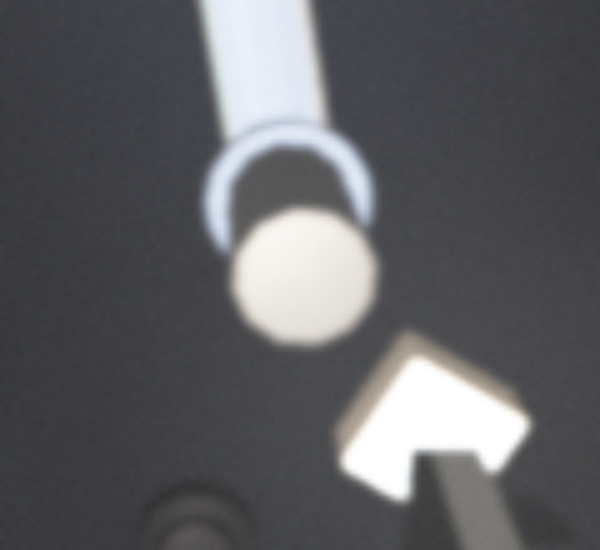

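View pics/s11.png

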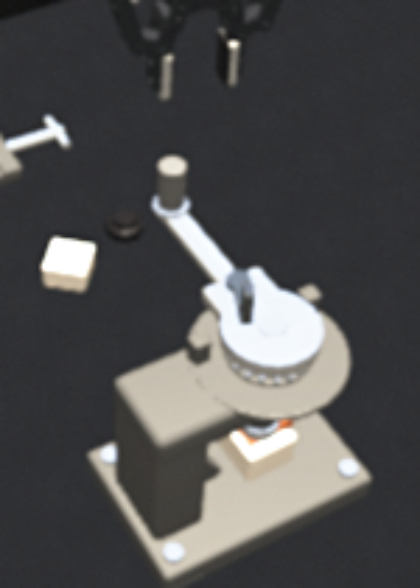

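Request:
step_arm(deltas=[[-0.003,0.02,0.013,0,-0.15,0,0.5],[0,0.025,0,0,-0.02,0,0.5],[0,0.025,-0.001,0,0,0,0.5],[0,0.015,-0.001,0,0,0,0.5],[0,0.004,0,0,0,0,0.5]])

```text
time: 21.8
tcp_pos: [0.5549, -0.0793, 0.1952]
tcp_rot: [[-0.112, 0.001, 0.994], [-0.994, 0.008, -0.112], [-0.008, -1.0, 0.0]]
contact_force: [-0.8, 0.3, 0.2]
grip_width: 0.0428
```

```bash
python3 - <<'E'
from h import *
hs();s,R=st(); tool(s,R,[.557,-.079,.195])
cv2.imwrite('pics/w12.png',env.get_image('wrist')[:,:,::-1])
E
```

```text
t 21.80 handle(tcp) -0.021 r 0.1454 z 0.1952 yawerr(rad,+y turn) 0.020 tilt 0.000 -0.008 Ftan -0.86 Frad -0.20 Fz 0.25 w 0.0428
time 21.8
joints [-0.2288, 0.473, 0.391, 2.0327, -0.2895, 0.6878, 0.2367]
tcp_pos [0.5549, -0.0793, 0.1952]
tcp_rot [[-0.1122, 0.0009, 0.9937], [-0.9937, 0.0077, -0.1122], [-0.0077, -1.0, 0.0]]
contact_force [-0.8252, 0.3116, 0.2454]
grip_width 0.0428
jaw heading -6.441041250052578
delta tool [-0.0006, 0.0002, 0.002]
```

View pics/w12.png

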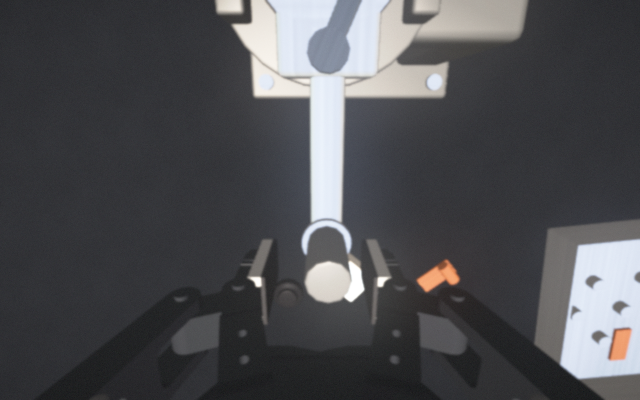

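Request:
step_arm(deltas=[[0,0,0.005,0,0,0,0.55],[0,0,0,0,0,0,0.67],[0,0,0,0,0,0,0.67]])

```text
time: 22.22
tcp_pos: [0.5615, -0.0801, 0.1969]
tcp_rot: [[-0.112, 0.004, 0.994], [-0.994, 0.008, -0.112], [-0.008, -1.0, 0.003]]
contact_force: [0.1, -0.3, 0.4]
grip_width: 0.0279
```

```bash
python3 - <<'E'
from h import *
hs()
E
```

```text
t 22.23 handle(tcp) 0.024 r 0.1454 z 0.1969 yawerr(rad,+y turn) -0.025 tilt 0.003 -0.008 Ftan 0.16 Frad 0.32 Fz 0.40 w 0.0279
```

Request:
step_arm(deltas=[[0,0,-0.005,0,0.02,0,0.67]])

```text
time: 22.35
tcp_pos: [0.5567, -0.0795, 0.1973]
tcp_rot: [[-0.133, 0.005, 0.991], [-0.991, 0.008, -0.133], [-0.008, -1.0, 0.004]]
contact_force: [-0.6, -0.2, 0.0]
grip_width: 0.0284
```

```bash
python3 - <<'E'
from h import *
hs()
E
```

```text
t 22.35 handle(tcp) -0.009 r 0.1454 z 0.1973 yawerr(rad,+y turn) -0.013 tilt 0.004 -0.008 Ftan -0.57 Frad 0.24 Fz 0.04 w 0.0284
```

Request:
step_arm(deltas=[[0,0,-0.005,0,0.02,0,0.67]])

```text
time: 22.48
tcp_pos: [0.5522, -0.079, 0.1975]
tcp_rot: [[-0.154, 0.007, 0.988], [-0.988, 0.007, -0.154], [-0.008, -1.0, 0.005]]
contact_force: [4.9, -0.7, -4.2]
grip_width: 0.0283
```

```bash
python3 - <<'E'
from h import *
hs()
E
```

```text
t 22.48 handle(tcp) -0.040 r 0.1454 z 0.1975 yawerr(rad,+y turn) -0.003 tilt 0.005 -0.008 Ftan 4.94 Frad -0.02 Fz -4.21 w 0.0283
```

Request:
step_arm(deltas=[[0,0,-0.005,0,0.02,0,0.67]])

```text
time: 22.6
tcp_pos: [0.5484, -0.0784, 0.1978]
tcp_rot: [[-0.175, 0.01, 0.984], [-0.984, 0.006, -0.175], [-0.008, -1.0, 0.009]]
contact_force: [7.8, -0.3, -5.8]
grip_width: 0.028
```

```bash
python3 - <<'E'
from h import *
hs()
E
```

```text
t 22.60 handle(tcp) -0.067 r 0.1455 z 0.1978 yawerr(rad,+y turn) 0.002 tilt 0.009 -0.008 Ftan 7.72 Frad -1.07 Fz -5.80 w 0.0280
```

Request:
step_arm(deltas=[[0,0.001,-0.005,0,0.02,0,0.67]])

```text
time: 22.72
tcp_pos: [0.5458, -0.0779, 0.1976]
tcp_rot: [[-0.197, 0.016, 0.98], [-0.98, 0.005, -0.197], [-0.008, -1.0, 0.014]]
contact_force: [10.4, -0.8, 0.5]
grip_width: 0.0282
```

```bash
python3 - <<'E'
from h import *
hs()
E
```

```text
t 22.73 handle(tcp) -0.085 r 0.1455 z 0.1976 yawerr(rad,+y turn) -0.002 tilt 0.014 -0.008 Ftan 10.37 Frad -1.21 Fz 0.55 w 0.0282
```

Request:
step_arm(deltas=[[0,0.001,-0.005,0,0.02,0,0.67]])

```text
time: 22.85
tcp_pos: [0.5439, -0.0773, 0.1975]
tcp_rot: [[-0.217, 0.023, 0.976], [-0.976, 0.004, -0.218], [-0.008, -1.0, 0.021]]
contact_force: [11.1, -2.2, -1.6]
grip_width: 0.0282
```

```bash
python3 - <<'E'
from h import *
hs()
E
```

```text
t 22.85 handle(tcp) -0.098 r 0.1453 z 0.1975 yawerr(rad,+y turn) -0.010 tilt 0.021 -0.008 Ftan 11.36 Frad -0.18 Fz -1.64 w 0.0282
```

Request:
step_arm(deltas=[[0,0.001,-0.005,-0.01,0.02,0,0.67]])

```text
time: 22.98
tcp_pos: [0.5424, -0.0768, 0.1976]
tcp_rot: [[-0.238, 0.02, 0.971], [-0.971, 0.004, -0.238], [-0.009, -1.0, 0.019]]
contact_force: [11.5, -2.0, -3.0]
grip_width: 0.028
```

```bash
python3 - <<'E'
from h import *
hs()
E
```

```text
t 22.98 handle(tcp) -0.109 r 0.1452 z 0.1976 yawerr(rad,+y turn) -0.020 tilt 0.019 -0.009 Ftan 11.70 Frad -0.55 Fz -3.04 w 0.0280
```

Request:
step_arm(deltas=[[0,0.001,-0.005,-0.01,0.01,0,0.67]])

```text
time: 23.1
tcp_pos: [0.5411, -0.0765, 0.1977]
tcp_rot: [[-0.249, 0.019, 0.968], [-0.968, 0.005, -0.249], [-0.009, -1.0, 0.017]]
contact_force: [11.0, -3.3, -3.7]
grip_width: 0.0282
```

```bash
python3 - <<'E'
from h import *
hs()
E
```

```text
t 23.10 handle(tcp) -0.119 r 0.1451 z 0.1977 yawerr(rad,+y turn) -0.022 tilt 0.017 -0.009 Ftan 11.41 Frad 0.67 Fz -3.72 w 0.0282
```

Request:
step_arm(deltas=[[0,0,0.003,0,0,0,0.6],[0,0,0.005,0,0,0,0.5],[0,0,0.004,0,0,0,0.5],[0,-0.02,0,0,0,0,0.5],[0,-0.04,0,0,0,0,0.5],[0,-0.04,0,0,0,0,0.5],[0,0,0,0,0,0,0.5],[0,0,0,0,0,0,0.5]])

```text
time: 24.1
tcp_pos: [0.5486, -0.0798, 0.2993]
tcp_rot: [[-0.252, 0.012, 0.968], [-0.968, 0.005, -0.252], [-0.008, -1.0, 0.01]]
contact_force: [-0.0, -0.3, -0.6]
grip_width: 0.0423
```

```bash
python3 - <<'E'
from h import *; hs()
cv2.imwrite('pics/w13.png',env.get_image('wrist')[:,:,::-1])
E
```

```text
t 24.10 handle(tcp) -0.064 r 0.1469 z 0.2993 yawerr(rad,+y turn) -0.080 tilt 0.010 -0.008 Ftan 0.02 Frad 0.34 Fz -0.58 w 0.0423
```

View pics/w13.png

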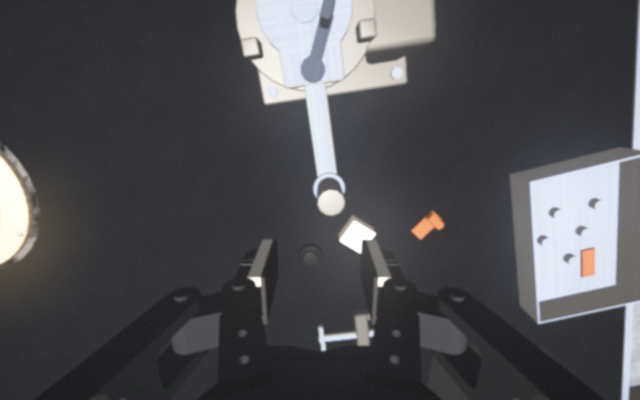

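Request:
step_arm(deltas=[[0,-0.01,0,0,0,0,0.5],[0,0,0,0,0,0,0.5],[0,0,0,0,0,0,0.5],[0,0,0,0,0,0,0.5]])

```text
time: 24.65
tcp_pos: [0.5476, -0.08, 0.308]
tcp_rot: [[-0.253, 0.008, 0.967], [-0.967, 0.005, -0.253], [-0.007, -1.0, 0.007]]
contact_force: [0.2, -0.5, 0.6]
grip_width: 0.0427
```

```bash
python3 - <<'E'
from h import *
a=env.get_image('scene'); c=env.camera_info('wrist')
b0=cv2.imread('pics/s11.png'); cv2.imwrite('pics/s14.png',cv2.resize(a[130:340,280:430,::-1],None,fx=2.8,fy=2.8))
b=cv2.imread('pics/s14.png'); print(abs(b0[150:].astype(int)-b[150:]).mean())
t=env.get_image('top')[:,:,::-1]; t0=cv2.imread('pics/top0.png'); d=abs(t.astype(int)-t0)[130:280,320:460]; print('bystander area diff',d.mean(),d.max())
E
```

```text
0.7361401029209248
bystander area diff 12.971047619047619 46
```

View pics/s14.png

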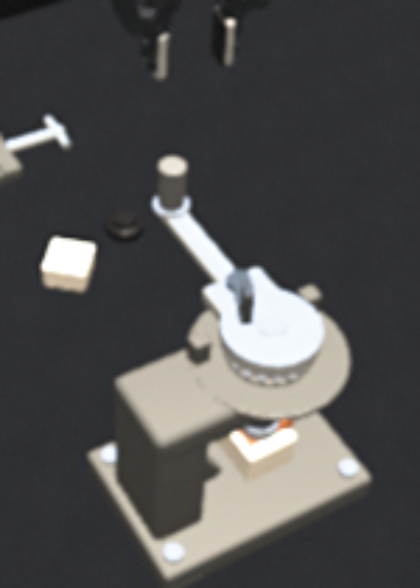

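```bash
python3 -c "
from rig import env
print(env.sign_off())"
```

```text
the job is handed in; nothing more can be done
None
```

I flipped the direction lever fully over to lowering and ran the ram down with four driving strokes. I stopped when the handle came up firm at about 11.7 N, then backed the gripper off clear of the press and handed the job in at about 24.7 s.

**Tightness:** The free drive measured about 6 to 8 N at the knob. On the last stroke it climbed from 7.6 to 11.7 N in about 0.17 rad, which I estimate puts roughly 200 N on the terminal. There is no direct reading of the ram force.

**Springback:** On the first release the handle sprang back about 0.08 rad, which I had not expected. I pushed it again and it came up firm at the same angle, at 11.4 to 11.7 N. That suggests the screw had held rather than backed off.

**Final pictures:** The lever is on the lowering side and the handle rests in the same place as after the first release. The gripper is about 90 mm clear above the knob and reads about zero force.

**Loose parts:** The cap, spacer, terminal and puller sit at the same pixels in the top view as at the start. A raw image difference over that area was not zero (mean 13, maximum 46). I took that as a change in lighting and did not look into it further.

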